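# Put four sharpening pieces back on their own beds

### The job

The four sharpening pieces are lying on one another's beds; put them in order of length: the long reddish dressing stone on the bed with one stud, the thin slip stone on two studs, the cork block on three and the black oval pebble on four, each the same way up as now, centred on the bed's lying surface and lengthwise along it. The empty metal plate among them is free for setting a piece aside on the way. Leave the turned wooden handle behind the beds where it is.

Things in the scene. Friction and masses are not known exactly. Their poses are not given: they have to be found in the camera images.
- dresser_mid (a point): Dressing stone: long, narrow reddish brick, 150 long x 29 wide x 24 mm high, the longest of the four. Its origin is half-way up, in the middle; its y runs along its length, x across, z up.
- slip_mid (a point): Slip stone: thin, flat dark green-grey slab, 111 long x 46 wide x 13 mm high, the second longest. Its origin is half-way up, in the middle; its y runs along its length, x across, z up.
- cork_mid (a point): Cork block: light brown block, 86 long x 52 wide x 30 mm high, the third longest. Its origin is half-way up, in the middle; its y runs along its length, x across, z up.
- pebble_mid (a point): Black polishing pebble: oval, domed, 74 long x 60 wide x 27 mm high, the shortest; its sides are round, so grip it across the 60 mm with the fingertips down close to the bed. Its origin is half-way up, in the middle; its y runs along its length, x across, z up.
- bed1_top (a point): Plain wooden board bed, 186 x 76 mm, 12 mm thick, fixed to the bench, with one black stud (14 mm) let in flush across the end that faces the robot. This point is the middle of its lying surface (160 x 76 mm, between the dark inlaid line by the studs and the far end), at the height of its top face, 12 mm above the bench. x runs along the bed, away from the studs; y across it, z up.
- bed2_top (a point): Plain wooden board bed, 186 x 76 mm, 12 mm thick, fixed to the bench, with two black studs (14 mm each) let in flush across the end that faces the robot. This point is the middle of its lying surface (160 x 76 mm, between the dark inlaid line by the studs and the far end), at the height of its top face, 12 mm above the bench. x runs along the bed, away from the studs; y across it, z up.
- bed3_top (a point): Plain wooden board bed, 186 x 76 mm, 12 mm thick, fixed to the bench, with three black studs (14 mm each) let in flush across the end that faces the robot. This point is the middle of its lying surface (160 x 76 mm, between the dark inlaid line by the studs and the far end), at the height of its top face, 12 mm above the bench. x runs along the bed, away from the studs; y across it, z up.
- bed4_top (a point): Plain wooden board bed, 186 x 76 mm, 12 mm thick, fixed to the bench, with four black studs (14 mm each) let in flush across the end that faces the robot. This point is the middle of its lying surface (160 x 76 mm, between the dark inlaid line by the studs and the far end), at the height of its top face, 12 mm above the bench. x runs along the bed, away from the studs; y across it, z up.
- plate_top (a point): Empty steel plate, 180 x 80 mm, 3 mm thick, lying fixed on the bench: a free spot for setting one thing aside. This point is the middle of its top face; x along its length, z up.
- handle: Turned handle of pale wood, 118 x 30 x 31 mm, lying loose on the bench behind the beds: not to be moved. Origin under its middle.

How it is judged:
By the outcome, as a careful person would: the job done as asked, in the order asked, and still so for the second after the job is handed in, with the robot touching nothing.
It also fails if it takes over 112 s, if anything falls off the work surface, if the arm or the gripper's body presses on something with over 40 N, if the wrist force passes 120 N, or if a joint passes its speed limit or range.

### The arm

A 7-joint arm with a two-finger parallel gripper is mounted at the origin on a cart in front of the work surface, level with it; the furniture and walls round the work are solid. World frame = base frame: x ahead of the robot, y to its left, z up, the work surface at z = 0. Lengths are in m, angles in degrees, forces in N, time in s.
With the tool pointing down it reaches from about 0.4 to 0.85 m from the base axis. Payload 10.4 kg.
Tool frame: the origin (TCP) lies at the very end of the fingers, on their centre line; the grasp point (between the pads) lies 19 mm behind it; z points along the fingers, y is the line along which they close (so a half turn about z gives the same grasp; the last joint's range is limited). The gripper opens to 85 mm and grips with 20 to 120 N. Pads are 22 mm wide; open, the fingers measure 114 mm over their backs; the gripper's body (76 mm by 85 mm) begins 54 mm behind the grasp point. The pads swing forward as they close: fully open they stand 13 mm farther back than shut.
Start: joints at [-67.472, 19.034, -3.707, 83.658, 1.238, 77.344, -5.071], TCP at [0.252, 0.572, 0.21] pointing down, gripper open.
Joint ranges: [-148.97, 148.97], [-28.65, 121.19], [-84.17, 76.75], [9.2, 138.47], [-72.65, 252.65], [3.7, 117.97], [-149.18, 149.18]. Speed limits (degrees/s): [127.2, 127.2, 159.86, 159.86, 180, 180, 180].

### API

Orientations are given as [roll, pitch, yaw] about the fixed x, y, z axes, in that order (R = Rz(yaw) Ry(pitch) Rx(roll)).
In Python, from plant import bot, cams, workorder gives the robot as it stands.
- The arm moves only by the tool arm_command, never from a script. Its argument "rows" is a list that holds one entry, the list of rows, each a list of 7 numbers: the opening, from 0 (shut) to 1 (fully open), then the shift along the tool's x, y, z in m, then the turn, a rotation vector about the tool's x, y, z in rad. A call has exactly 5 rows; each row shifts and turns the commanded pose from where the row before left it, along the tool's axes as they then stand; what a row does not reach is not made up. A row lasts 1/8 s, in which the tool goes at most 62.5 mm and 10.7 degrees, less where a joint would pass 70% of its speed; a pose out of reach is approached as far as the arm can. A call is refused whole if a number of a shift passes 0.0625 or a number of a turn 0.188, either way. A call with a gripper value outside its range is refused whole. The fingers move at their own pace and stop on an object; the grip force is fixed at half the most. Time passes only in rows, so rows that do not move let the fingers close, or fill a call up. It gives the time, the measured TCP pose, the force, the opening and the grip force at its end, in the units of the state.
- bot.get_obs(): the state, without advancing time (a new reading comes with each control period).
- cams.capture(name): name is "scene" or "side" or "wrist"; returns the picture (420x560x3 uint8, blue, green, red); there is no depth.
- cams.camera_params(name): a dict with "K" (3x3 intrinsics, pixels), "camera_from_world" (4x4, takes a point from world to camera coordinates). Camera axes: x right, y down, z forward; pixel columns grow to the right and rows downward; lengths in m; the calibration is good to about 2 mm. The wrist camera is an equidistant fisheye: a pixel r from the principal point sees the ray r / f radians off the axis. A picture is of the moment at which its call begins: read the wrist's pose just before it. camera_params takes no time and is no camera call; for the wrist camera it gives the pose at the moment of the call.
- workorder.finish_job(): hands the job in; it is judged then, once.
The state is a dict: "time": time; "qpos": joint angles; "dq": joint speeds; "joint_efforts": joint torques, N m; "tool_pos": TCP position; "eef_rot": TCP orientation; "contact_force": force on the tool from outside, world axes, zero at the start; "torque": the same for the moment, N m; "finger_gap": finger opening in m; "finger_force": force on a finger pad.
Only numpy, scipy, OpenCV 4.12 (cv2) and the standard library are available. Lean on these libraries where they do the work, as an engineer would, in place of code of your own. Each camera call takes 0.05 s, during which the arm holds its last target. There are 200 camera calls.

## Working session

There is one attempt and no reset: what is moved stays moved. The work goes in short steps, Python scripts to look and compute and a tool call to move; the robot and the scene stay as the last step left them, time stands still between calls to the robot, and variables do not carry over. Pictures are saved under pics/ and viewed, at most 17 in all, crops included, and the job is handed in when it is done.

Besides the shell and the picture viewer there is one more tool, called as name(argument=value, ...), one argument or row to a line, values as JSON. arm_command: Moves the arm, as the interface text tells. Its arguments: {"type":"object","properties":{"rows":{"type":"array","items":{"type":"array","items":{"type":"array","items":{"type":"number"}}}}},"required":["rows"]}

```bash
mkdir -p pics
python3 - <<'E'
from plant import bot,cams
import cv2,numpy as np
o=bot.get_obs()
print({k:np.round(o[k],3) for k in ('time','tool_pos','eef_rot','finger_gap')})
for n in('scene','side','wrist'):
    p=cams.camera_params(n); print(n,np.round(p['K'],1).tolist(),np.round(p['camera_from_world'],3).tolist())
a=cams.capture('scene');b=cams.capture('side')
cv2.imwrite('pics/scene.png',a);cv2.imwrite('pics/side.png',b)
E
```

```text
{'time': np.float64(0.0), 'tool_pos': array([0.252, 0.571, 0.209]), 'eef_rot': array([-1.79920e+02,  3.00000e-03,  1.56181e+02]), 'finger_gap': np.float64(0.086)}
scene [[393.1, 0.0, 270.8], [0.0, 393.1, 208.9], [0.0, 0.0, 1.0]] [[0.795, -0.607, 0.001, -0.282], [-0.392, -0.515, -0.762, 0.372], [0.463, 0.606, -0.647, 0.536], [0.0, 0.0, 0.0, 1.0]]
side [[431.8, 0.0, 278.9], [0.0, 431.8, 209.0], [0.0, 0.0, 1.0]] [[-0.996, -0.086, 0.02, 0.566], [-0.055, 0.441, -0.896, -0.014], [0.068, -0.893, -0.444, 1.06], [0.0, 0.0, 0.0, 1.0]]
wrist [[325.2, 0.0, 277.4], [0.0, 325.2, 214.3], [0.0, 0.0, 1.0]] [[0.404, 0.915, -0.001, -0.626], [0.869, -0.383, 0.312, -0.04], [0.285, -0.127, -0.95, 0.381], [0.0, 0.0, 0.0, 1.0]]
```

View pics/scene.png

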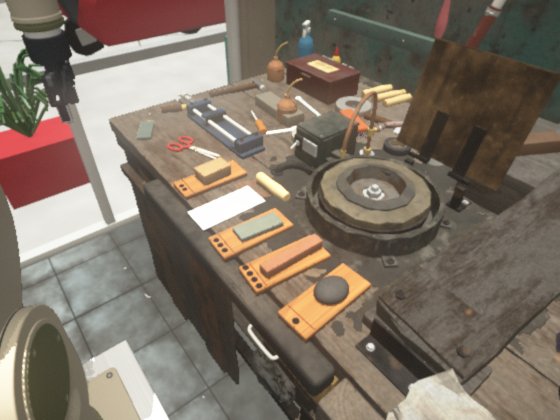

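View pics/side.png

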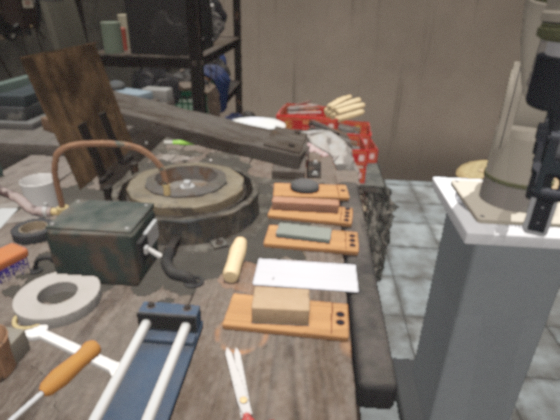

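The scene view shows, from far to near: cork bed (210,178), plate (228,207), slip bed (250,232), dresser bed (285,262) and pebble bed (325,298). Next I'll rectify onto the bed plane to count studs and measure.

```bash
cat > h.py <<'E'
import cv2,numpy as np
from plant import bot,cams
def ray(p,uv,fish=False):
    K,T=p['K'],p['camera_from_world']; R,t=T[:3,:3],T[:3,3]
    uv=np.atleast_2d(np.asarray(uv,float)); q=(uv-K[:2,2])/[K[0,0],K[1,1]]
    if fish:
        r=np.linalg.norm(q,axis=1)[:,None]+1e-12
        d=np.c_[q/r*np.sin(r),np.cos(r)]
    else: d=np.c_[q,np.ones(len(q))]
    return -R.T@t,d@R
def plane(p,uv,z,fish=False):
    c,d=ray(p,uv,fish); return c+d*((z-c[2])/d[:,2])[:,None]
def proj(p,X,fish=False):
    X=np.asarray(X,float); T=p['camera_from_world']; c=X@T[:3,:3].T+T[:3,3]
    if fish:
        n=np.linalg.norm(c[...,:2],axis=-1); th=np.arctan2(n,c[...,2]); q=c[...,:2]*(th/n)[...,None]
    else: q=c[...,:2]/c[...,2:]
    return q*[p['K'][0,0],p['K'][1,1]]+p['K'][:2,2]
def topdown(img,p,z,x0,x1,y0,y1,res,fish=False):
    # image rows: x decreasing; cols: y decreasing
    xs=np.arange(x1,x0,-res); ys=np.arange(y1,y0,-res)
    Y,X=np.meshgrid(ys,xs); uv=proj(p,np.stack([X,Y,np.full_like(X,z)],-1),fish).astype(np.float32)
    return cv2.remap(img,uv[...,0],uv[...,1],cv2.INTER_CUBIC)
E
python3 - <<'E'
from h import *
for n in('scene','side'):
    im=cv2.imread(f'pics/{n}.png');p=cams.camera_params(n)
    # find extent
    hsv=cv2.cvtColor(im,cv2.COLOR_BGR2HSV)
    m=cv2.inRange(hsv,(8,140,120),(22,255,255))
    cs,_=cv2.findContours(m,cv2.RETR_EXTERNAL,cv2.CHAIN_APPROX_NONE)
    for c in cs:
        if cv2.contourArea(c)<150: continue
        w=plane(p,c[:,0],.012)[:,:2]
        (cx,cy),s,a=cv2.minAreaRect(w.astype(np.float32))
        print(n,np.round(c[:,0].mean(0)),np.round([cx,cy],3),np.round(s,3),round(a,1))
    cv2.imwrite(f'pics/td_{n}.png',topdown(im,p,.012,.35,.85,-.45,.35,.001))
E
```

```text
scene [322. 309.] [0.487 0.001] [0.185 0.076] 3.9
scene [285. 269.] [0.484 0.119] [0.075 0.183] 83.8
side [ 67. 370.] [0.782 0.617] [0.088 0.032] 63.2
side [ 12. 258.] [1.021 0.386] [0.059 0.028] 68.8
```

View pics/td_scene.png

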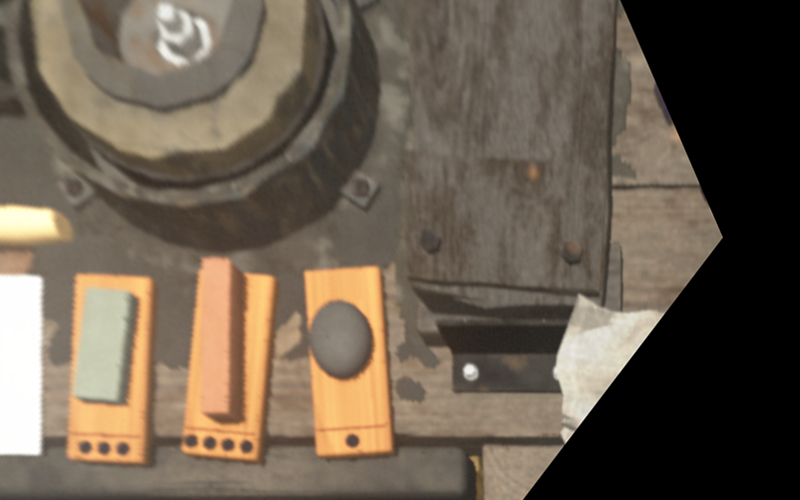

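Rectified view: slip on the 3-stud bed, dresser on the 4-stud bed, pebble on the 1-stud bed, so cork is on the 2-stud bed. The job is two swaps. Next I'll measure everything in both views.

```bash
cat >> h.py <<'E'
# name: (hsv lo, hi, approx xy, top z)
COL={'bed':((8,120,90),(25,255,255)),'dresser':((0,90,60),(9,200,255)),'slip':((35,15,60),(95,120,200)),
 'pebble':((0,0,0),(180,90,110)),'cork':((8,50,60),(20,175,235)),'plate':((0,0,200),(180,40,255))}
def rects(im,p,col,z,xy,rad,fish=False,res=.0005,amin=300):
    x,y=xy; t=topdown(im,p,z,x-rad,x+rad,y-rad,y+rad,res,fish)
    m=cv2.inRange(cv2.cvtColor(t,cv2.COLOR_BGR2HSV),*COL[col])
    m=cv2.morphologyEx(m,cv2.MORPH_OPEN,np.ones((5,5)))
    cs,_=cv2.findContours(m,cv2.RETR_EXTERNAL,cv2.CHAIN_APPROX_NONE); out=[]
    for c in cs:
        if cv2.contourArea(c)*res*res*1e6<amin: continue
        w=np.c_[x+rad-c[:,0,1]*res,y+rad-c[:,0,0]*res].astype(np.float32)
        (cx,cy),(a,b),g=cv2.minAreaRect(w)
        if a<b: a,b,g=b,a,g+90
        g=(g+90)%180-90
        out.append((round(cx,4),round(cy,4),round(a*1e3),round(b*1e3),round(g,1)))
    return out,t,m
E
python3 - <<'E'
from h import *
tiles=[]
for n in('scene','side'):
    im=cv2.imread(f'pics/{n}.png');p=cams.camera_params(n)
    for k,z,xy,r in [('bed',.012,(.487,0),.11),('bed',.012,(.485,.119),.11),('bed',.012,(.48,.24),.11),('bed',.012,(.49,.48),.12),('plate',.003,(.48,.36),.12),
      ('pebble',.022,(.51,.01),.06),('dresser',.036,(.50,.12),.11),('slip',.025,(.5,.24),.08),('cork',.042,(.49,.48),.08)]:
        o,t,m=rects(im,p,k,z,xy,r)
        print(n,k,o)
    tiles.append(topdown(im,p,.012,.38,.62,-.06,.56,.00085))
cv2.imwrite('pics/td2.png',np.vstack(tiles))
E
```

```text
scene bed [(0.4825, 0.0912, 188, 37, 0.0), (0.4878, 0.0015, 190, 80, 3.9)]
scene bed [(0.4445, 0.023, 105, 30, 3.0), (0.4808, 0.212, 188, 34, 0.0), (0.554, 0.0264, 54, 37, 3.6), (0.4887, 0.1198, 196, 81, -5.5)]
scene bed [(0.4816, 0.2389, 187, 80, -2.8), (0.4855, 0.1495, 186, 38, 0.0)]
scene bed [(0.5146, 0.4782, 187, 80, -1.9)]
scene plate [(0.5124, 0.2577, 108, 40, -6.3), (0.4912, 0.3595, 182, 86, 0.0)]
scene pebble [(0.4937, -0.0097, 65, 29, -33.2), (0.5496, 0.0537, 46, 26, 9.2)]
scene dresser []
scene slip []
scene cork [(0.4203, 0.4463, 36, 15, 88.5), (0.4902, 0.4803, 160, 160, -90.0)]
side bed [(0.4301, 0.0427, 64, 28, -10.2)]
side bed [(0.4301, 0.0427, 64, 28, -10.2), (0.4895, 0.1694, 178, 19, -6.5)]
side bed [(0.4838, 0.2873, 178, 16, -4.1), (0.4895, 0.1694, 178, 19, -6.5)]
side bed [(0.5158, 0.5228, 179, 11, -2.5)]
side plate [(0.4901, 0.3617, 181, 86, -0.4)]
side pebble [(0.5046, 0.0267, 65, 43, -2.4), (0.5385, -0.0327, 63, 34, 0.0)]
side dresser []
side slip [(0.4981, 0.2474, 102, 53, -6.5)]
side cork [(0.497, 0.509, 146, 102, 0.0)]
```

View pics/td2.png

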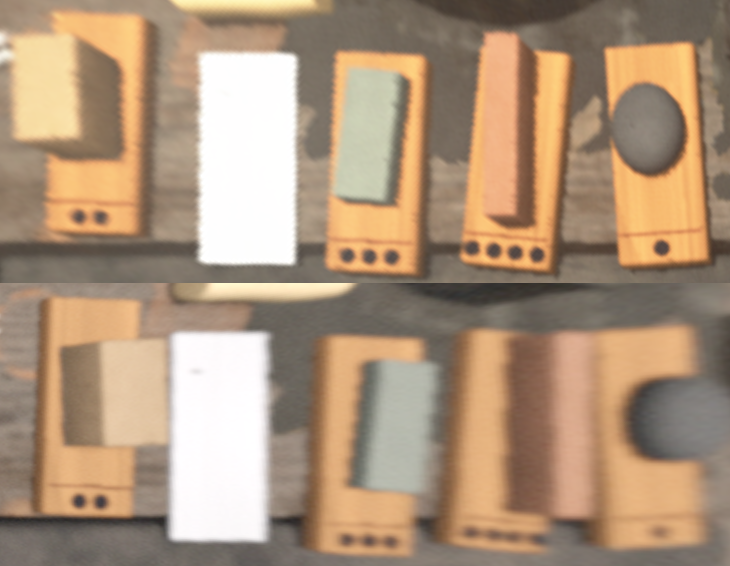

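Cork's bed has two studs (78–100,216 in the rectified scene). The scene view gives bed centres good to a few mm. Next I'll move towards the cork for a wrist view.

```bash
cat > go.py <<'E'
import sys,numpy as np
from scipy.spatial.transform import Rotation as R
from plant import bot
def rows(x,y,z,yaw,n,start=None):
    o=bot.get_obs(); p=np.array(o['tool_pos']); r=R.from_euler('xyz',o['eef_rot'],degrees=True)
    if start is not None: p=np.array(start[:3]); r=R.from_euler('xyz',[180,0,start[3]],degrees=True)
    g=R.from_euler('xyz',[180,0,yaw],degrees=True); t=(r.inv()*g).as_rotvec()/n; d=(np.array([x,y,z])-p)/n
    for i in range(n):
        print([*np.round(r.inv().apply(d),4).tolist(),*np.round(t,4).tolist()]); r=r*R.from_rotvec(t)
if __name__=='__main__': rows(*map(float,sys.argv[1:5]),int(sys.argv[5]))
E
python3 go.py .46 .44 .21 180 5
```

```text
[-0.0486, -0.0073, -0.0001, -0.0003, -0.0, -0.0832]
[-0.0478, -0.0113, -0.0001, -0.0003, -0.0, -0.0832]
[-0.0467, -0.0152, -0.0001, -0.0003, -0.0, -0.0832]
[-0.0453, -0.019, -0.0001, -0.0003, -0.0, -0.0832]
[-0.0436, -0.0227, -0.0001, -0.0003, -0.0, -0.0832]
```

arm_command(
  rows=[
    [[1,-0.049,-0.007,0,0,0,-0.083],[1,-0.048,-0.011,0,0,0,-0.083],[1,-0.047,-0.015,0,0,0,-0.083],[1,-0.045,-0.019,0,0,0,-0.083],[1,-0.044,-0.023,0,0,0,-0.083]],
  ],
)

```text
time: 0.72
tool_pos: [0.4622, 0.4395, 0.2096]
eef_rot: [-180.0, -0.0, -179.9]
contact_force: [0.1, 0.5, 0.1]
finger_gap: 0.0854
finger_force: 0.0
```

Run:
```python
from h import *
import time
o=bot.get_obs();print(np.round(o['tool_pos'],4),np.round(o['eef_rot'],2),np.round(o['dq'],2))
p=cams.camera_params('wrist'); im=cams.capture('wrist'); cv2.imwrite('pics/w1.png',im)
import pickle; pickle.dump(p,open('w1.pkl','wb'))
cv2.imwrite('pics/w1t.png',topdown(im,p,.012,.36,.66,.14,.60,.0006,True))
```

```text
[0.4622 0.4395 0.2096] [-1.7998e+02 -3.0000e-02 -1.7987e+02] [ 30.84  10.31   6.21 -13.38  -2.2    3.03  74.8 ]
```

View pics/w1t.png

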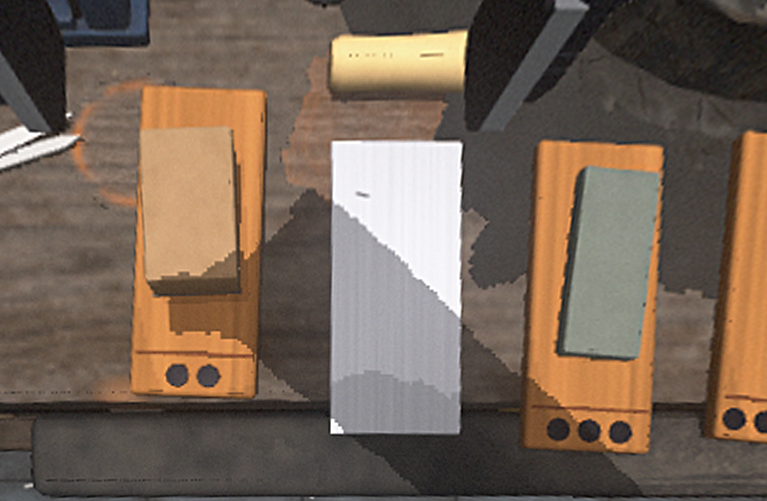

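Wrist top-down is clear: cork at (190,205), plate (396,287), slip (610,262), handle (398,65). I'll take one settled capture and measure precisely.

Run:
```python
from h import *
t=cv2.cvtColor(cv2.imread('pics/w1t.png'),cv2.COLOR_BGR2HSV)
for n,(x,y) in dict(cork=(190,200),corkside=(195,287),corksh=(225,265),slip=(610,260),bed=(255,130),bedsh=(180,325),bed3=(560,200),bed3sh=(600,400),plate=(410,180),platesh=(396,300),bench=(300,330),bench2=(100,200),blk=(500,200)).items(): print(n,t[y-2:y+3,x-2:x+3].reshape(-1,3).mean(0).round())
```

```text
cork [ 15. 107. 206.]
corkside [ 15. 104.  81.]
corksh [ 15. 106. 130.]
slip [ 42.  22. 150.]
bed [ 14. 157. 226.]
bedsh [ 14. 159. 131.]
bed3 [ 14. 158. 218.]
bed3sh [ 14. 160. 208.]
plate [122.   3. 244.]
platesh [133.  11. 174.]
bench [11. 54. 67.]
bench2 [ 12.  64. 122.]
blk [13. 18. 77.]
```

```bash
cat >> h.py <<'E'
COL={'bed':((8,135,60),(20,255,255)),'dresser':((0,70,60),(9,200,255)),'slip':((28,12,60),(75,70,220)),
 'pebble':((0,0,0),(180,80,90)),'cork':((12,82,92),(19,132,255)),'plate':((0,0,130),(180,22,255))}
E
cat > w.py <<'E'
import sys,pickle
from h import *
def look(name,items,save=None):
    o=bot.get_obs();p=cams.camera_params('wrist'); im=cams.capture('wrist')
    print(np.round(o['tool_pos'],4),np.round(o['eef_rot'],2),'maxdq',np.abs(o['dq']).max().round(2))
    cv2.imwrite(f'pics/{name}.png',im); pickle.dump(p,open(name+'.pkl','wb'))
    for k,z,xy,r in items: print(k,z,[q for q in rects(im,p,k,z,xy,r,True)[0] if q[3]>12])
    if save: cv2.imwrite(f'pics/{name}t.png',topdown(im,p,*save,True))
E
python3 - <<'E'
from w import *
look('w2',[('cork',.042,(.527,.485),.07),('bed',.012,(.514,.48),.11),('plate',.003,(.49,.36),.11),('bed',.012,(.482,.24),.105),('slip',.025,(.5,.235),.07)])
E
```

```text
[0.4692 0.4333 0.2095] [-1.7980e+02  1.7000e-01  1.7988e+02] maxdq 13.54
cork 0.042 [(0.5239, 0.4839, 86, 53, 1.8)]
bed 0.012 [(0.515, 0.4811, 186, 76, -2.2)]
plate 0.003 [(0.4905, 0.3604, 180, 80, -0.4)]
bed 0.012 [(0.4822, 0.2448, 185, 77, -2.8), (0.4877, 0.1558, 186, 41, 0.0)]
slip 0.025 [(0.4978, 0.2418, 109, 45, -6.8)]
```

```bash
python3 go.py .524 .484 .09 181.8 3
```

```text
[-0.0188, 0.0166, 0.0398, -0.001, 0.0006, -0.013]
[-0.0191, 0.0163, 0.0398, -0.001, 0.0006, -0.013]
[-0.0193, 0.016, 0.0398, -0.001, 0.0006, -0.013]
```

arm_command(
  rows=[
    [[1,-0.019,0.016,0.04,0,0,-0.011],[1,-0.019,0.016,0.04,0,0,-0.011],[1,-0.019,0.016,0.04,0,0,-0.011],[1,0,0,0,0,0,0],[1,0,0,0,0,0,0]],
  ],
)

```text
time: 1.45
tool_pos: [0.5175, 0.4894, 0.0908]
eef_rot: [180.0, 0.0, -178.2]
contact_force: [-0.5, -0.3, 0.8]
finger_gap: 0.0849
finger_force: 0.0
```

```bash
python3 go.py .524 .484 .09 181.8 1
python3 - <<'E'
from w import *
look('w3',[('cork',.042,(.524,.484),.07),('bed',.012,(.514,.48),.11),('plate',.003,(.49,.36),.11)])
E
```

```text
[-0.0063, -0.0056, 0.0008, 0.0005, 0.0003, 0.0007]
[0.5175 0.4894 0.0908] [ 1.7997e+02  2.0000e-02 -1.7816e+02] maxdq 1.89
cork 0.042 [(0.5243, 0.4833, 85, 51, 2.1)]
bed 0.012 [(0.5154, 0.4814, 185, 75, -2.2)]
plate 0.003 [(0.4904, 0.3605, 180, 80, -0.3)]
```

View pics/w3.png

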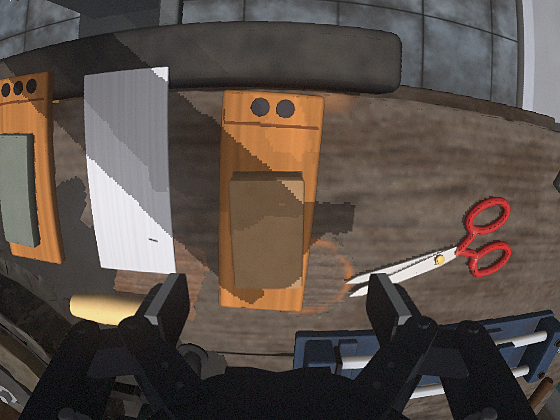

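arm_command(
  rows=[
    [[1,-0.0065,-0.0058,0,0,0,0],[1,0,0,0.036,0,0,0],[1,0,0,0.035,0,0,0],[1,0,0,0,0,0,0],[0,0,0,0,0,0,0]],
  ],
)

```text
time: 2.12
tool_pos: [0.5255, 0.484, 0.0214]
eef_rot: [179.9, 0.1, -178.2]
contact_force: [0.4, 0.1, -0.2]
finger_gap: 0.0698
finger_force: 0.0
```

arm_command(
  rows=[
    [[0,0,0,0,0,0,0],[0,0,0,0,0,0,0],[0,0,0,0,0,0,0],[0,0,0,0,0,0,0],[0,0,0,0,0,0,0]],
  ],
)

```text
time: 2.75
tool_pos: [0.5259, 0.484, 0.0214]
eef_rot: [179.9, 0.2, -178.2]
contact_force: [0.8, -2.3, 7.3]
finger_gap: 0.0001
finger_force: 4.0
```

The fingers closed fully with nothing between them, so I'll look.

Run:
```python
from w import *
im=cams.capture('side');cv2.imwrite('pics/s4.png',cv2.resize(im[200:360,200:400],None,fx=2,fy=2,interpolation=2))
w=cams.capture('wrist');cv2.imwrite('pics/c4.png',np.vstack([cv2.resize(im[220:360,200:400],(560,392)),w[220:]]))
o=bot.get_obs();print(o['finger_gap'],o['finger_force'])
```

```text
-0.00027547075080292264 4.049467717995867
```

View pics/c4.png

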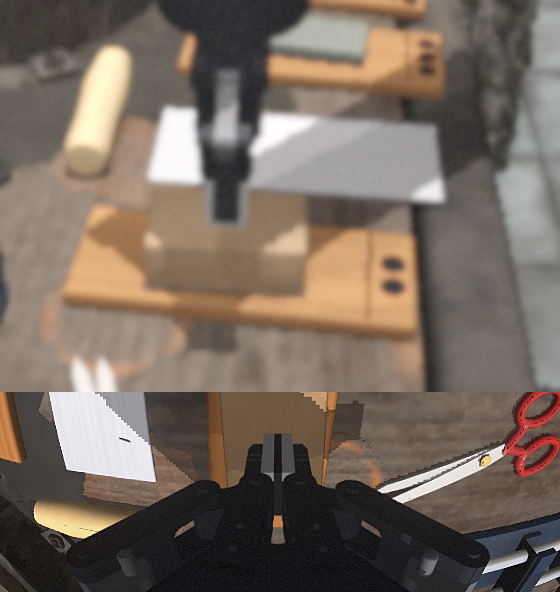

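Run:
```python
from w import *
p=cams.camera_params('side');c,d=ray(p,[[281.4,299.3]]);s=(.484-c[1])/d[0,1];print('tip side at y=.484:',c+d[0]*s)
s=(.5259-c[0])/d[0,0]
pw=cams.camera_params('wrist'); o=bot.get_obs()
print('side tcp px',proj(p,np.array([o['tool_pos']])),'wrist tcp px',proj(pw,np.array([o['tool_pos']]),True), proj(pw,np.array([[.526,.484,.042]]),True),proj(pw,np.array([[.526,.484,.06]]),True))
c=-pw['camera_from_world'][:3,:3].T@pw['camera_from_world'][:3,3]; print('cam-tool',c-o['tool_pos'])
```

```text
tip side at y=.484: [0.52370735 0.484      0.03922329]
side tcp px [[279.7075498  308.67663138]] wrist tcp px [[275.08680794 258.5288776 ]] [[274.88154086 276.70810514]] [[274.69739833 295.93270871]]
cam-tool [-0.08070944 -0.00165929  0.16429946]
```

Run:
```python
from w import *
p=pickle.load(open('w3.pkl','rb'))
for dz in (0,.013,.03): print(dz,proj(p,np.array([[.5065,.4894-.0425,.0908+dz],[.5065,.4894+.0425,.0908+dz],[.5285,.4894-.0425,.0908+dz]]),True).round())
pw=cams.camera_params('wrist')
for z in (.021,.042): print(z,proj(pw,np.array([[.515,.484,z],[.537,.484,z]]),True).round())
w=cams.capture('wrist');cv2.imwrite('pics/c5.png',np.hstack([cv2.resize(w[200:380,180:380],(400,360),interpolation=2),cv2.resize(cv2.imread('pics/w3.png')[240:420,130:430],(400,360))]))
```

```text
0 [[200. 238.]
 [352. 242.]
 [202. 272.]]
0.013 [[194. 247.]
 [357. 252.]
 [197. 284.]]
0.03 [[186. 262.]
 [365. 267.]
 [190. 300.]]
0.021 [[276. 240.]
 [275. 275.]]
0.042 [[276. 257.]
 [274. 295.]]
```

View pics/c5.png

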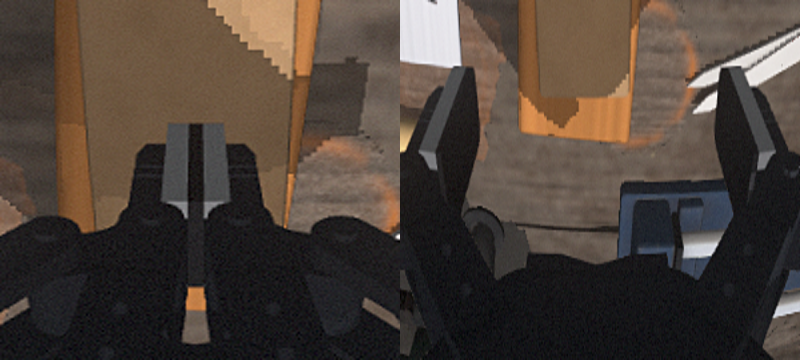

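Both views show the fingertips really sit about 2 cm short of the reported TCP: they closed on top of the cork (pad tips at 264,261 raw, i.e. z≈0.043). The cork hasn't moved. I'll reopen, go lower, and watch the force.

arm_command(
  rows=[
    [[1,0,0,-0.01,0,0,0],[1,0,0,0,0,0,0],[1,0,0,0,0,0,0],[1,0,0,0,0,0,0],[1,0,0,0,0,0,0]],
  ],
)

```text
time: 3.52
tool_pos: [0.5243, 0.4834, 0.0287]
eef_rot: [-180.0, -0.0, -178.2]
contact_force: [-0.3, -0.0, -0.1]
finger_gap: 0.0852
finger_force: 0.0
```

arm_command(
  rows=[
    [[1,0.0015,0,0.018,0,0,0],[1,0,0,0.018,0,0,0],[1,0,0,0,0,0,0],[0,0,0,0,0,0,0],[0,0,0,0,0,0,0]],
  ],
)

```text
time: 4.15
tool_pos: [0.5233, 0.4838, -0.0062]
eef_rot: [180.0, 0.0, -178.2]
contact_force: [-4.5, -2.8, 51.2]
finger_gap: 0.0518
finger_force: 45.6
```

arm_command(
  rows=[
    [[0,0,0,0,0,0,0],[0,0,0,0,0,0,0],[0,0,0,0,0,0,0],[0,0,0,0,0,0,0],[0,0,0,0,0,0,0]],
  ],
)

```text
time: 4.78
tool_pos: [0.5234, 0.484, -0.006]
eef_rot: [179.9, 0.1, -178.2]
contact_force: [0.1, 0.3, 6.4]
finger_gap: 0.0514
finger_force: 64.2
```

Cork gripped (51.4 mm). I'll lift it and carry it to the plate.

arm_command(
  rows=[
    [[0,0,0,-0.03,0,0,0],[0,0,0,-0.03,0,0,0],[0,0.012,-0.041,0,0,0,0.01],[0,0.012,-0.041,0,0,0,0.01],[0,0.012,-0.041,0,0,0,0.01]],
  ],
)

```text
time: 5.4
tool_pos: [0.489, 0.3582, 0.0528]
eef_rot: [-180.0, -0.0, -179.9]
contact_force: [0.3, -0.4, 0.1]
finger_gap: 0.0516
finger_force: 63.6
```

arm_command(
  rows=[
    [[0,0,0,0,0,0,0],[0,0,0,0.03,0,0,0],[0,0,0,0.02,0,0,0],[0,0,0,0.006,0,0,0],[0,0,0,0,0,0,0]],
  ],
)

```text
time: 6.02
tool_pos: [0.4895, 0.36, -0.0032]
eef_rot: [-180.0, -0.0, -179.9]
contact_force: [-0.2, -0.5, 0.4]
finger_gap: 0.0515
finger_force: 63.6
```

arm_command(
  rows=[
    [[0,0,0,0.006,0,0,0],[0,0,0,0.0045,0,0,0],[0,0,0,0,0,0,0],[1,0,0,0,0,0,0],[1,0,0,0,0,0,0]],
  ],
)

```text
time: 6.65
tool_pos: [0.4898, 0.3599, -0.0132]
eef_rot: [180.0, 0.0, -179.9]
contact_force: [0.6, 0.3, -0.3]
finger_gap: 0.0842
finger_force: 0.0
```

arm_command(
  rows=[
    [[1,0,0,0,0,0,0],[1,0,0,0,0,0,0],[1,0,0,-0.06,0,0,0],[1,0,0,-0.06,0,0,0],[1,0,-0.06,-0.02,0,0,0]],
  ],
)

```text
time: 7.28
tool_pos: [0.4902, 0.3052, 0.1305]
eef_rot: [179.7, 0.3, -179.5]
contact_force: [1.4, -1.1, -0.3]
finger_gap: 0.0855
finger_force: 0.0
```

arm_command(
  rows=[
    [[1,0,-0.06,0,0,0,0.06],[1,0,0,0,0,0,0.06],[1,0,0,0,0,0,0],[1,0,0,0,0,0,0],[1,0,0,0,0,0,0]],
  ],
)

```text
time: 7.9
tool_pos: [0.4897, 0.2412, 0.1261]
eef_rot: [-180.0, -0.0, 173.4]
contact_force: [0.4, 0.6, -0.1]
finger_gap: 0.0855
finger_force: 0.0
```

Run:
```python
from w import *
look('w6',[('slip',.025,(.5,.235),.07),('bed',.012,(.482,.24),.105),('cork',.033,(.49,.36),.06),('bed',.012,(.486,.12),.10),('bed',.012,(.487,0),.105),('dresser',.036,(.50,.12),.09),('pebble',.022,(.51,.01),.06)],(.012,.36,.64,-.1,.42,.0007))
```

```text
[0.4897 0.2412 0.1261] [-1.8000e+02 -1.0000e-02  1.7337e+02] maxdq 0.22
slip 0.025 [(0.4621, 0.252, 34, 29, -4.5), (0.5087, 0.2386, 85, 43, -6.5)]
bed 0.012 [(0.4822, 0.2431, 185, 75, -2.8), (0.4877, 0.1535, 186, 36, 0.0)]
cork 0.033 [(0.491, 0.3608, 84, 51, 0.0)]
bed 0.012 [(0.4808, 0.211, 185, 18, 0.0), (0.5063, 0.0901, 138, 14, -3.4), (0.4877, 0.0373, 184, 34, 0.0), (0.4863, 0.127, 186, 76, -4.5)]
bed 0.012 [(0.5063, 0.0901, 138, 14, -3.4), (0.4892, 0.0084, 185, 82, 4.0)]
dresser 0.036 []
pebble 0.022 [(0.4623, -0.0354, 26, 22, 79.7), (0.5049, 0.0102, 74, 59, -2.7), (0.5257, -0.034, 88, 31, 0.0)]
```

View pics/w6t.png

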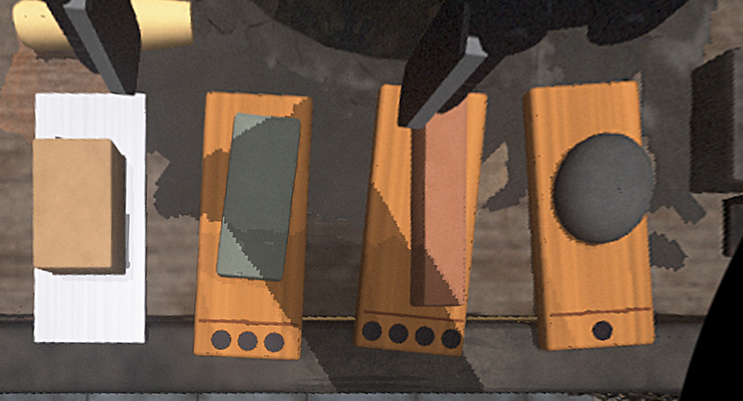

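Cork is on the plate; slip sits at (0.498, 0.240), yaw −6.7°. I'll grip it now.

arm_command(
  rows=[
    [[1,-0.008,-0.001,0.05,0,0,0],[1,0,0,0.05,0,0,0],[1,0,0,0.025,0,0,0],[1,0,0,0.01,0,0,0],[1,0,0,0,0,0,0]],
  ],
)

```text
time: 8.57
tool_pos: [0.4977, 0.2387, -0.0086]
eef_rot: [-180.0, -0.0, 173.3]
contact_force: [1.2, 0.5, 0.3]
finger_gap: 0.0855
finger_force: 0.0
```

arm_command(
  rows=[
    [[0.7,0,0,0,0,0,0],[0.6,0,0,0,0,0,0],[0,0,0,0,0,0,0],[0,0,0,0,0,0,0],[0,0,0,0,0,0,0]],
  ],
)

```text
time: 9.2
tool_pos: [0.4984, 0.2389, -0.0075]
eef_rot: [179.9, 0.1, 173.3]
contact_force: [-1.7, -1.5, 7.0]
finger_gap: 0.0434
finger_force: 61.4
```

arm_command(
  rows=[
    [[0,0,0,-0.02,0,0,0],[0,0,0,-0.04,0,0,0],[0,0,0,-0.02,0,0,0],[0,0,0,0,0,0,0],[0,0,0,0,0,0,0]],
  ],
)

```text
time: 9.82
tool_pos: [0.4971, 0.2382, 0.0703]
eef_rot: [-180.0, -0.1, 173.3]
contact_force: [-0.1, -1.1, -2.1]
finger_gap: 0.0434
finger_force: 62.0
```

```bash
python3 go.py .528 .481 .07 177.8 5
python3 - <<'E'
from w import *
look('w7',[('slip',.105,(.5,.24),.09),('bed',.012,(.482,.24),.105)])
E
```

```text
[-0.0004, 0.049, 0.0, -0.0001, -0.0002, -0.0159]
[-0.0012, 0.0489, 0.0, -0.0001, -0.0002, -0.0159]
[-0.002, 0.0489, 0.0, -0.0001, -0.0002, -0.0159]
[-0.0028, 0.0489, 0.0, -0.0001, -0.0002, -0.0159]
[-0.0035, 0.0488, 0.0, -0.0001, -0.0002, -0.0159]
[0.4971 0.2382 0.0703] [-1.7996e+02 -6.0000e-02  1.7325e+02] maxdq 0.69
slip 0.105 [(0.4593, 0.2532, 30, 25, -4.5), (0.5256, 0.2358, 46, 43, -5.9)]
bed 0.012 [(0.4263, 0.2458, 75, 73, 86.9), (0.4833, 0.1535, 176, 36, 0.0)]
```

View pics/w7.png

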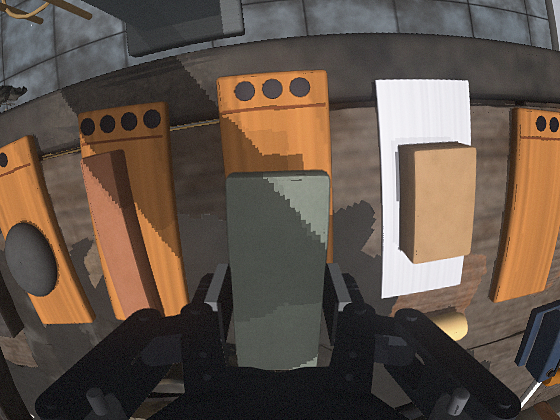

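Slip is held level between the pads (225–325, 175–370). I'll carry it over the cork to bed 2.

arm_command(
  rows=[
    [[0,0,0.049,-0.01,0,0,-0.016],[0,-0.001,0.049,0,0,0,-0.016],[0,-0.002,0.049,0,0,0,-0.016],[0,-0.003,0.049,0,0,0,-0.016],[0,-0.0035,0.049,0,0,0,-0.016]],
  ],
)

```text
time: 10.5
tool_pos: [0.5278, 0.4829, 0.0795]
eef_rot: [-179.9, -0.1, 177.9]
contact_force: [0.5, 0.8, -1.2]
finger_gap: 0.0433
finger_force: 62.0
```

arm_command(
  rows=[
    [[0,0,0,0,0,0,0],[0,0,0,0.04,0,0,0],[0,0,0,0.025,0,0,0],[0,0,0,0,0,0,0],[0,0,0,0,0,0,0]],
  ],
)

```text
time: 11.12
tool_pos: [0.5287, 0.4818, 0.0171]
eef_rot: [180.0, 0.0, 177.8]
contact_force: [0.4, 0.1, -1.1]
finger_gap: 0.0439
finger_force: 62.0
```

```bash
python3 go.py .5283 .4808 -.0065 177.8 1
python3 - <<'E'
from w import *
look('w8',[('slip',.04,(.528,.48),.07),('bed',.012,(.515,.48),.105)])
E
```

```text
[0.0004, -0.001, 0.0236, 0.0005, 0.0006, 0.0001]
[0.5287 0.4818 0.0171] [1.7997e+02 4.0000e-02 1.7781e+02] maxdq 0.88
slip 0.04 [(0.5214, 0.4841, 89, 46, -1.0), (0.5785, 0.488, 32, 26, -88.4)]
bed 0.012 [(0.4808, 0.4827, 115, 75, -2.3)]
```

arm_command(
  rows=[
    [[0,0,-0.001,0.014,0,0,0],[0,0,0,0.006,0,0,0],[0,0,0,0.003,0,0,0],[0,0,0,0.001,0,0,0],[1,0,0,0,0,0,0]],
  ],
)

```text
time: 11.8
tool_pos: [0.5284, 0.4812, -0.0074]
eef_rot: [180.0, 0.0, 177.8]
contact_force: [0.3, 0.8, 0.1]
finger_gap: 0.0599
finger_force: 0.0
```

arm_command(
  rows=[
    [[1,0,0,0,0,0,0],[1,0,0,0,0,0,0],[1,0,0,-0.03,0,0,0],[1,0,0,-0.06,0,0,0],[1,0,-0.02,-0.05,0,0,0.02]],
  ],
)

```text
time: 12.42
tool_pos: [0.5268, 0.4624, 0.1344]
eef_rot: [179.9, 0.0, 176.8]
contact_force: [0.7, 0.7, -0.7]
finger_gap: 0.0854
finger_force: 0.0
```

arm_command(
  rows=[
    [[1,0.019,-0.05,0,0,0,0.019],[1,0.019,-0.05,0,0,0,0],[1,0,0,0,0,0,0],[1,0,0,0,0,0,0],[1,0,0,0,0,0,0]],
  ],
)

```text
time: 13.05
tool_pos: [0.4829, 0.365, 0.1324]
eef_rot: [180.0, 0.0, 175.7]
contact_force: [-0.0, -0.3, -0.1]
finger_gap: 0.0855
finger_force: 0.0
```

```bash
python3 - <<'E'
from w import *
look('w9',[('slip',.025,(.528,.48),.07),('bed',.012,(.515,.48),.105),('cork',.033,(.49,.36),.06)],(.012,.38,.64,.2,.56,.001))
E
python3 go.py .491 .361 -.0125 180 1
```

```text
[0.4829 0.365  0.1324] [1.7995e+02 2.0000e-02 1.7567e+02] maxdq 0.35
slip 0.025 [(0.5274, 0.481, 106, 44, -1.8)]
bed 0.012 [(0.515, 0.4803, 185, 76, -2.4)]
cork 0.033 [(0.491, 0.361, 83, 50, 0.0)]
[-0.0083, -0.0033, 0.1448, 0.0005, 0.0002, -0.0757]
```

View pics/w9t.png

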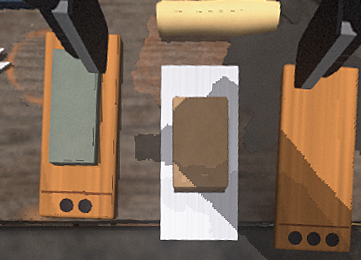

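Slip is centred on the 2-stud bed. Now the cork goes to bed 3 (0.4952, 0.2425, −2.8°).

arm_command(
  rows=[
    [[1,-0.008,-0.003,0.05,0,0,-0.076],[1,0,0,0.05,0,0,0],[1,0,0,0.034,0,0,0],[1,0,0,0.01,0,0,0],[1,0,0,0,0,0,0]],
  ],
)

```text
time: 13.72
tool_pos: [0.4907, 0.3605, -0.0115]
eef_rot: [180.0, -0.0, 180.0]
contact_force: [-0.3, 0.5, 0.3]
finger_gap: 0.0856
finger_force: 0.0
```

arm_command(
  rows=[
    [[0.75,0,0,0,0,0,0],[0.65,0,0,0,0,0,0],[0,0,0,0,0,0,0],[0,0,0,0,0,0,0],[0,0,0,0,0,0,0]],
  ],
)

```text
time: 14.35
tool_pos: [0.4914, 0.3608, -0.0101]
eef_rot: [179.9, 0.1, 180.0]
contact_force: [-1.8, -0.1, 6.5]
finger_gap: 0.0512
finger_force: 64.0
```

arm_command(
  rows=[
    [[0,0,0,-0.03,0,0,0],[0,0,0,-0.04,0,0,0],[0,0,-0.039,0,0,0,0.016],[0,0,-0.039,0,0,0,0.016],[0,0,-0.04,0,0,0,0.017]],
  ],
)

```text
time: 14.98
tool_pos: [0.4886, 0.241, 0.0589]
eef_rot: [180.0, 0.0, 177.1]
contact_force: [-0.3, -0.1, -0.5]
finger_gap: 0.0514
finger_force: 63.0
```

arm_command(
  rows=[
    [[0,0,0,0,0,0,0],[0,0,0,0.03,0,0,0],[0,0,0,0.01,0,0,0],[0,0,0,0,0,0,0],[0,0,0,0,0,0,0]],
  ],
)

```text
time: 15.6
tool_pos: [0.489, 0.2427, 0.0191]
eef_rot: [180.0, 0.1, 177.2]
contact_force: [-0.3, -0.5, -0.1]
finger_gap: 0.0515
finger_force: 63.0
```

```bash
python3 go.py .4952 .2425 -.0015 177.2 1
```

```text
[-0.0062, 0.0001, 0.0206, 0.0007, 0.0009, -0.0006]
```

arm_command(
  rows=[
    [[0,-0.006,0,0.01,0,0,0],[0,0,0,0.006,0,0,0],[0,0,0,0.004,0,0,0],[0,0,0,0,0,0,0],[1,0,0,0,0,0,0]],
  ],
)

```text
time: 16.23
tool_pos: [0.4945, 0.2418, -0.0017]
eef_rot: [180.0, 0.0, 177.1]
contact_force: [0.5, 0.1, -0.2]
finger_gap: 0.0677
finger_force: 0.0
```

arm_command(
  rows=[
    [[1,0,0,0,0,0,0],[1,0,0,0,0,0,0],[1,0,0,-0.03,0,0,0],[1,0,0,-0.06,0,0,0],[1,0,-0.03,-0.05,0,0,0.02]],
  ],
)

```text
time: 16.85
tool_pos: [0.4927, 0.2137, 0.1403]
eef_rot: [179.9, 0.0, 176.2]
contact_force: [1.5, 0.8, -0.1]
finger_gap: 0.0853
finger_force: 0.0
```

arm_command(
  rows=[
    [[1,0,-0.06,0,0,0,0],[1,0,-0.06,0,0,0,0],[1,0,-0.03,0,0,0,0],[1,0,0,0,0,0,0],[1,0,0,0,0,0,0]],
  ],
)

```text
time: 17.48
tool_pos: [0.4826, 0.063, 0.1383]
eef_rot: [180.0, 0.0, 176.0]
contact_force: [-0.1, -0.5, 0.3]
finger_gap: 0.0855
finger_force: 0.0
```

Run:
```python
from w import *
look('w10',[('cork',.042,(.495,.24),.06),('bed',.012,(.482,.243),.105),('bed',.012,(.486,.12),.105),('bed',.012,(.488,0.003),.105),('dresser',.036,(.50,.12),.09),('pebble',.022,(.505,.008),.06)],(.012,.38,.64,-.1,.32,.001))
t=cv2.cvtColor(cv2.imread('pics/w10t.png'),cv2.COLOR_BGR2HSV)
```

```text
[0.4826 0.063  0.1383] [179.97   0.   176.04] maxdq 0.69
cork 0.042 [(0.493, 0.2382, 87, 61, -3.2)]
bed 0.012 [(0.4821, 0.2408, 185, 78, -2.7), (0.4877, 0.1542, 185, 31, 0.0)]
bed 0.012 [(0.481, 0.2118, 185, 26, 0.0), (0.4861, 0.1239, 185, 76, -5.6), (0.4882, 0.032, 185, 33, 0.0)]
bed 0.012 [(0.4837, 0.0956, 185, 28, -2.2), (0.4893, 0.0053, 185, 76, 3.9)]
dresser 0.036 []
pebble 0.022 [(0.4625, -0.0415, 23, 20, 0.0), (0.4719, 0.0575, 28, 27, 14.0), (0.5132, -0.0425, 49, 18, 0.0), (0.5043, 0.009, 72, 57, 16.4), (0.5257, 0.0565, 79, 23, 0.0)]
```

View pics/w10t.png

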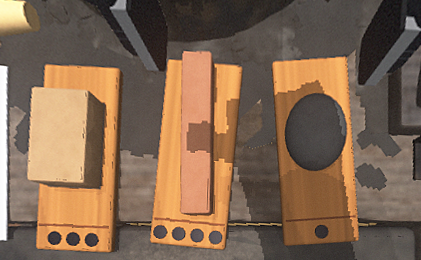

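Pebble shows at (316,132), dresser at (197,133), and cork on the 3-stud bed. I need better colours for dresser and pebble from this same picture.

Run:
```python
from w import *
im=cv2.imread('pics/w10.png');p=pickle.load(open('w10.pkl','rb'))
h=cv2.cvtColor(cv2.imread('pics/w10t.png'),cv2.COLOR_BGR2HSV)
for n,(x,y) in dict(dr=(200,90),drsh=(200,135),dr2=(200,190),bed=(225,100),bedsh=(225,150),pb=(316,115),pbedge=(292,140),pb2=(316,160)).items(): print(n,h[y-1:y+2,x-1:x+2].reshape(-1,3).mean(0).round())
for z in (.02,.025):
    t=topdown(im,p,z,.45,.56,-.04,.055,.0005,True); hs=cv2.cvtColor(t,cv2.COLOR_BGR2HSV)
    m=cv2.inRange(hs,(0,0,0),(180,110,140)); m=cv2.morphologyEx(m,cv2.MORPH_OPEN,np.ones((5,5)))
    n,l,s,c=cv2.connectedComponentsWithStats(m); L=l[int((.56-.505)/.0005),int((.055-.008)/.0005)]
    k=(l==L).astype(np.uint8); cs,_=cv2.findContours(k,0,1); cc=max(cs,key=cv2.contourArea); hh=cv2.convexHull(cc)
    w=np.c_[.56-hh[:,0,1]*.0005,.055-hh[:,0,0]*.0005].astype(np.float32); 
    (cx,cy),(a,b),g=cv2.fitEllipse((w*1000).astype(np.float32)); print(z,round(cx,1),round(cy,1),round(a,1),round(b,1),'long axis yaw',round((g+90+90)%180-90,1),s[L])
COL['dresser']=((0,60,40),(10,200,255)); print(rects(im,p,'dresser',.036,(.51,.125),.09,True)[0])
```

```text
dr [ 10. 119. 230.]
drsh [ 10. 126. 146.]
dr2 [ 10. 124. 227.]
bed [ 15. 155. 237.]
bedsh [ 14. 156. 166.]
pb [26. 23. 75.]
pbedge [64. 23. 65.]
pb2 [10. 31. 68.]
0.02 505.6 6.5 59.7 75.7 long axis yaw -6.5 [   38    34   119   151 14169]
0.025 503.8 7.6 58.7 74.3 long axis yaw -6.5 [   37    39   117   148 13670]
[]
```

```bash
python3 - <<'E'
from w import *
im=cv2.imread('pics/w10.png');p=pickle.load(open('w10.pkl','rb'))
COL['dresser']=((7,85,60),(12,140,255)); print(rects(im,p,'dresser',.036,(.51,.125),.085,True)[0])
E
sed -i "s/'dresser':((0,70,60),(9,200,255))/'dresser':((7,85,60),(12,140,255))/" h.py; python3 go.py .50 .118 .138 180 1
```

```text
[(0.4997, 0.1187, 149, 30, -0.4)]
[-0.0137, 0.0557, 0.0002, 0.0003, 0.0, -0.0683]
```

arm_command(
  rows=[
    [[1,-0.014,0.056,0.02,0,0,-0.061],[1,0,0,0.05,0,0,0],[1,0,0,0.05,0,0,0],[1,0,0,0.022,0,0,0],[1,0,0,0,0,0,0]],
  ],
)

```text
time: 18.15
tool_pos: [0.4989, 0.1178, -0.0054]
eef_rot: [-179.9, -0.2, 179.6]
contact_force: [-0.6, 0.1, 0.9]
finger_gap: 0.0852
finger_force: 0.0
```

arm_command(
  rows=[
    [[0.6,0,0,0,0,0,0],[0.4,0,0,0,0,0,0],[0,0,0,0,0,0,0],[0,0,0,0,0,0,0],[0,0,0,0,0,0,0]],
  ],
)

```text
time: 18.77
tool_pos: [0.5012, 0.1175, -0.0027]
eef_rot: [179.9, 0.1, 179.5]
contact_force: [-0.6, 0.4, 6.5]
finger_gap: 0.0269
finger_force: 60.1
```

arm_command(
  rows=[
    [[0,0,0,-0.035,0,0,0],[0,0,0,-0.045,0,0,0],[0,0,0,0,0,0,0],[0,0.002,0.049,0,0,0,0],[0,0.002,0.049,0,0,0,0]],
  ],
)

```text
time: 19.4
tool_pos: [0.4968, 0.2157, 0.0756]
eef_rot: [-180.0, -0.0, 179.4]
contact_force: [1.0, -0.7, -1.7]
finger_gap: 0.027
finger_force: 60.0
```

arm_command(
  rows=[
    [[0,0.002,0.049,0,0,0,0],[0,0.002,0.049,0,0,0,0],[0,0.002,0.047,0,0,0,0],[0,0,0,0.02,0,0,0],[0,0,0,0.03,0,0,0]],
  ],
)

```text
time: 20.02
tool_pos: [0.4922, 0.3608, 0.0251]
eef_rot: [180.0, 0.0, 179.6]
contact_force: [0.8, -1.0, -1.6]
finger_gap: 0.0274
finger_force: 60.1
```

arm_command(
  rows=[
    [[0,0,0,0.02,0,0,0],[0,0,0,0,0,0,0],[0,0,0,0,0,0,0],[0,0,0,0,0,0,0],[0,0,0,0,0,0,0]],
  ],
)

```text
time: 20.65
tool_pos: [0.4929, 0.3605, 0.0071]
eef_rot: [179.9, 0.1, 179.5]
contact_force: [-0.6, 0.3, -1.7]
finger_gap: 0.0273
finger_force: 60.0
```

arm_command(
  rows=[
    [[0,0,0,0.01,0,0,0],[0,0,0,0.005,0,0,0],[0,0,0,0.003,0,0,0],[0,0,0,0,0,0,0],[1,0,0,0,0,0,0]],
  ],
)

```text
time: 21.28
tool_pos: [0.4928, 0.3604, -0.0116]
eef_rot: [180.0, 0.0, 179.5]
contact_force: [-0.2, 1.0, -0.2]
finger_gap: 0.0443
finger_force: 0.0
```

arm_command(
  rows=[
    [[1,0,0,0,0,0,0],[1,0,0,0,0,0,0],[1,0,0,-0.03,0,0,0],[1,0,0,-0.06,0,0,0],[1,0,-0.02,-0.06,0,0,0.02]],
  ],
)

```text
time: 21.9
tool_pos: [0.4916, 0.3415, 0.1392]
eef_rot: [180.0, -0.0, 178.5]
contact_force: [1.2, -0.3, 0.1]
finger_gap: 0.0854
finger_force: 0.0
```

arm_command(
  rows=[
    [[1,0,-0.06,0,0,0,0.02],[1,0,-0.06,0,0,0,0.02],[1,0,-0.06,0,0,0,0.02],[1,0,-0.06,0,0,0,0.03],[1,0,-0.06,0,0,0,0]],
  ],
)

```text
time: 22.52
tool_pos: [0.4709, 0.0394, 0.1378]
eef_rot: [180.0, 0.0, 173.2]
contact_force: [1.7, -0.7, 0.2]
finger_gap: 0.0857
finger_force: 0.0
```

arm_command(
  rows=[
    [[1,0,-0.02,0,0,0,0],[1,0,0,0,0,0,0],[1,0,0,0,0,0,0],[1,0,0,0,0,0,0],[1,0,0,0,0,0,0]],
  ],
)

```text
time: 23.15
tool_pos: [0.4688, 0.0222, 0.1375]
eef_rot: [-180.0, -0.0, 173.3]
contact_force: [-0.6, 0.2, 0.5]
finger_gap: 0.0854
finger_force: 0.0
```

```bash
cat > peb.py <<'E'
from w import *
def pebble(im,p,z,x,y):
    t=topdown(im,p,z,x-.055,x+.055,y-.05,y+.05,.0005,True); hs=cv2.cvtColor(t,cv2.COLOR_BGR2HSV)
    m=cv2.morphologyEx(cv2.inRange(hs,(0,0,0),(180,110,140)),cv2.MORPH_OPEN,np.ones((5,5)))
    n,l,s,c=cv2.connectedComponentsWithStats(m); k=(l==l[110,100]).astype(np.uint8)
    cs,_=cv2.findContours(k,0,1); h=cv2.convexHull(max(cs,key=cv2.contourArea))
    w=np.c_[x+.055-h[:,0,1]*.0005,y+.05-h[:,0,0]*.0005]*1000
    (cx,cy),(a,b),g=cv2.fitEllipse(w.astype(np.float32)); print('peb',z,round(cx,1),round(cy,1),round(a,1),round(b,1),'yaw',round((g+180)%180-90 if False else (g+90+90)%180-90,1))
E
python3 - <<'E'
from peb import *
look('w11',[('bed',.012,(.486,.124),.105),('bed',.012,(.488,0.003),.105),('dresser',.027,(.49,.36),.085)],(.012,.38,.64,-.1,.45,.001))
im=cv2.imread('pics/w11.png');p=pickle.load(open('w11.pkl','rb'))
pebble(im,p,.022,.505,.008);pebble(im,p,.018,.505,.008)
E
```

```text
[0.4688 0.0222 0.1375] [-1.8000e+02 -1.0000e-02  1.7327e+02] maxdq 0.25
bed 0.012 [(0.481, 0.213, 185, 32, 0.0), (0.4877, 0.0335, 185, 28, 0.0), (0.4858, 0.1233, 185, 77, -5.6)]
bed 0.012 [(0.4837, 0.0927, 185, 31, 0.0), (0.4892, 0.0048, 185, 75, 3.8)]
dresser 0.027 [(0.4938, 0.3391, 154, 43, 10.5)]
peb 0.022 504.8 6.7 59.1 75.4 yaw -4.5
peb 0.018 506.5 6.4 59.9 76.5 yaw -4.5
```

View pics/w11t.png

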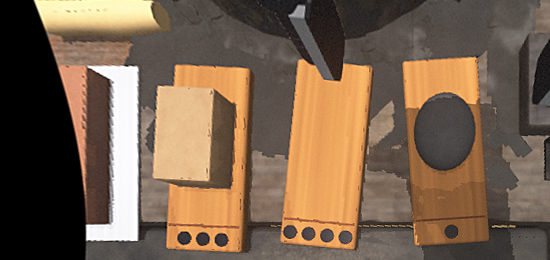

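arm_command(
  rows=[
    [[1,-0.038,-0.011,0.02,0,0,-0.02],[1,0,0,0.05,0,0,0],[1,0,0,0.05,0,0,0],[1,0,0,0.02,0,0,0],[1,0,0,0.008,0,0,0]],
  ],
)

```text
time: 23.82
tool_pos: [0.5045, 0.0061, -0.0117]
eef_rot: [-180.0, -0.1, 174.4]
contact_force: [-0.2, 0.2, 0.3]
finger_gap: 0.0853
finger_force: 0.0
```

```bash
python3 go.py .505 .0066 -.012 174.5 1
python3 - <<'E'
from peb import *
w=cams.capture('wrist'); cv2.imwrite('pics/w12.png',w[100:])
o=bot.get_obs();print(o['contact_force'])
E
```

```text
[-0.0005, 0.0005, 0.0003, -0.0006, -0.002, -0.0024]
[ 0.07722123  0.47845693 -0.25928481]
```

View pics/w12.png

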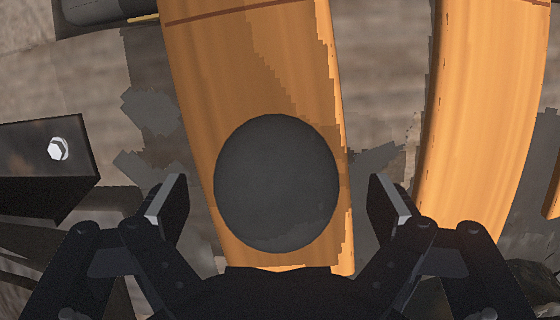

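The pebble is centred between the pads (214–339 against pads at 188 and 368), so I'll close.

arm_command(
  rows=[
    [[0.85,0,0,0,0,0,0],[0.75,0,0,0,0,0,0],[0.65,0,0,0,0,0,0],[0,0,0,0,0,0,0],[0,0,0,0,0,0,0]],
  ],
)

```text
time: 24.5
tool_pos: [0.5061, 0.0063, -0.0087]
eef_rot: [179.9, 0.1, 174.3]
contact_force: [-5.2, -0.2, 14.4]
finger_gap: 0.0557
finger_force: 60.3
```

arm_command(
  rows=[
    [[0,0,0,0,0,0,0],[0,0,0,-0.02,0,0,0],[0,0,0,-0.025,0,0,0],[0,0,0,0,0,0,0],[0,0,0,0,0,0,0]],
  ],
)

```text
time: 25.12
tool_pos: [0.505, 0.0061, 0.0343]
eef_rot: [180.0, -0.0, 174.3]
contact_force: [-0.5, 0.4, -0.7]
finger_gap: 0.0556
finger_force: 64.0
```

```bash
python3 go.py .499 .1235 .034 174.4 4
python3 - <<'E'
from peb import *
w=cams.capture('wrist'); s=cams.capture('scene'); cv2.imwrite('pics/w13.png',np.vstack([w[140:],cv2.resize(s[230:370,230:430],(400,280))[:, :].repeat(1,1) if False else cv2.resize(s[250:350,250:450],(560,280))]))
E
```

```text
[0.0044, 0.0291, 0.0001, 0.0001, -0.0, -0.0002]
[0.0044, 0.0291, 0.0001, 0.0001, -0.0, -0.0002]
[0.0044, 0.0291, 0.0001, 0.0001, -0.0, -0.0002]
[0.0044, 0.0291, 0.0001, 0.0001, -0.0, -0.0002]
```

View pics/w13.png

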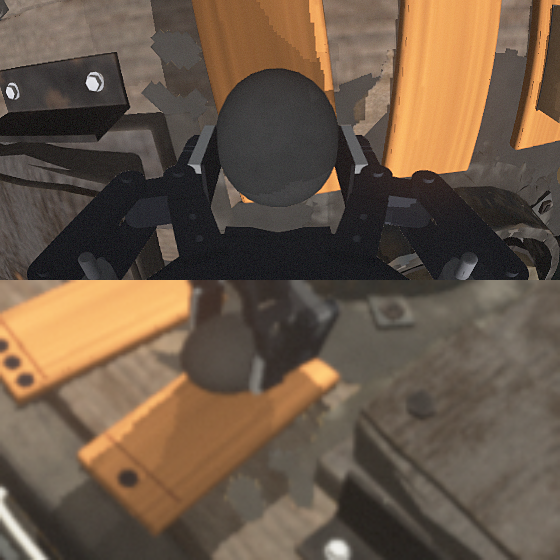

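Pebble is held level. I'll move it to bed 4.

arm_command(
  rows=[
    [[0,0.0045,0.029,0,0,0,0],[0,0.0045,0.029,0,0,0,0],[0,0.0045,0.029,0,0,0,0],[0,0.0045,0.029,0,0,0,0],[0,0,0,0,0,0,0]],
  ],
)

```text
time: 25.85
tool_pos: [0.4979, 0.1256, 0.0338]
eef_rot: [180.0, -0.1, 174.6]
contact_force: [0.6, 0.4, -0.2]
finger_gap: 0.0556
finger_force: 64.0
```

arm_command(
  rows=[
    [[0,0,0,0.01,0,0,0],[0,0,0,0.01,0,0,0],[0,0,0,0,0,0,0],[0,0,0,0,0,0,0],[0,0,0,0,0,0,0]],
  ],
)

```text
time: 26.48
tool_pos: [0.499, 0.1231, 0.0148]
eef_rot: [180.0, 0.0, 174.3]
contact_force: [-0.6, 0.3, -0.8]
finger_gap: 0.0556
finger_force: 64.0
```

```bash
python3 go.py .499 .1232 -.0085 174.4 1
python3 - <<'E'
from peb import *
look('w14',[('bed',.012,(.486,.124),.105)])
im=cv2.imread('pics/w14.png');p=pickle.load(open('w14.pkl','rb'))
pebble(im,p,.045,.499,.1235)
E
```

```text
[0.0001, 0.0, 0.0233, 0.0003, 0.0005, -0.0014]
[0.499  0.1231 0.0148] [1.7998e+02 3.0000e-02 1.7432e+02] maxdq 0.21
bed 0.012 [(0.449, 0.1283, 110, 75, -5.6), (0.467, 0.0345, 143, 30, 0.0), (0.4723, 0.2145, 168, 29, -0.6), (0.5576, 0.1175, 75, 41, 84.1)]
peb 0.045 503.3 106.5 115.3 194.3 yaw 78.2
```

arm_command(
  rows=[
    [[0,0,0,0.013,0,0,0],[0,0,0,0.007,0,0,0],[0,0,0,0.003,0,0,0],[0,0,0,0,0,0,0],[0,0,0,0,0,0,0]],
  ],
)

```text
time: 27.15
tool_pos: [0.4987, 0.1232, -0.0085]
eef_rot: [180.0, -0.0, 174.3]
contact_force: [-1.8, -0.6, 1.3]
finger_gap: 0.0554
finger_force: 64.2
```

arm_command(
  rows=[
    [[0.75,0,0,0,0,0,0],[0.85,0,0,0,0,0,0],[1,0,0,0,0,0,0],[1,0,0,0,0,0,0],[1,0,0,0,0,0,0]],
  ],
)

```text
time: 27.78
tool_pos: [0.4987, 0.1232, -0.0085]
eef_rot: [180.0, -0.0, 174.3]
contact_force: [0.3, -0.8, -0.3]
finger_gap: 0.0852
finger_force: 0.0
```

arm_command(
  rows=[
    [[1,0,0,-0.02,0,0,0],[1,0,0,-0.06,0,0,0],[1,0,0,-0.06,0,0,0],[1,0.02,0,0,0,0,0],[1,0,0,0,0,0,0]],
  ],
)

```text
time: 28.4
tool_pos: [0.4783, 0.1255, 0.132]
eef_rot: [180.0, 0.0, 174.4]
contact_force: [-0.2, 0.5, 0.1]
finger_gap: 0.0858
finger_force: 0.0
```

```bash
python3 - <<'E'
from peb import *
look('w15',[('bed',.012,(.486,.124),.105),('cork',.042,(.495,.24),.06),('bed',.012,(.482,.243),.105),('bed',.012,(.489,.005),.105)])
im=cv2.imread('pics/w15.png');p=pickle.load(open('w15.pkl','rb'))
pebble(im,p,.022,.499,.1235)
E
python3 go.py .493 .3605 .13 179.5 5
```

```text
[0.4783 0.1255 0.132 ] [1.7995e+02 3.0000e-02 1.7439e+02] maxdq 2.35
bed 0.012 [(0.4805, 0.2145, 184, 29, 0.0), (0.4875, 0.0304, 184, 29, 3.6), (0.486, 0.1247, 185, 75, -5.6)]
cork 0.042 [(0.493, 0.2406, 88, 56, -2.7)]
bed 0.012 [(0.482, 0.2416, 185, 77, -3.0), (0.488, 0.1545, 186, 32, 0.0)]
bed 0.012 [(0.4897, 0.0945, 174, 31, 0.0), (0.4891, 0.0063, 184, 77, 3.9)]
peb 0.022 497.6 124.5 59.1 74.8 yaw -4.1
[0.0018, 0.0471, 0.0003, 0.0001, -0.0, -0.0179]
[0.0009, 0.0471, 0.0003, 0.0001, -0.0, -0.0179]
[0.0001, 0.0471, 0.0003, 0.0001, -0.0, -0.0179]
[-0.0008, 0.0471, 0.0003, 0.0001, -0.0, -0.0179]
[-0.0016, 0.0471, 0.0003, 0.0001, -0.0, -0.0179]
```

Pebble is centred on bed 4 to within 2 mm. Now the dresser.

arm_command(
  rows=[
    [[1,0.002,0.047,0,0,0,-0.018],[1,0.001,0.047,0,0,0,-0.018],[1,0,0.047,0,0,0,-0.018],[1,-0.001,0.047,0,0,0,-0.018],[1,-0.0015,0.047,0,0,0,-0.018]],
  ],
)

```text
time: 29.08
tool_pos: [0.4934, 0.361, 0.1302]
eef_rot: [-179.9, -0.1, 179.5]
contact_force: [1.1, -0.3, 0.1]
finger_gap: 0.0853
finger_force: 0.0
```

arm_command(
  rows=[
    [[1,0,0,0,0,0,0],[1,0,0,0,0,0,0],[1,0,0,0,0,0,0],[1,0,0,0,0,0,0],[1,0,0,0,0,0,0]],
  ],
)

```text
time: 29.7
tool_pos: [0.4933, 0.3594, 0.1318]
eef_rot: [180.0, 0.0, 179.5]
contact_force: [0.1, -0.3, -0.3]
finger_gap: 0.0851
finger_force: 0.0
```

Run:
```python
from peb import *
look('w16',[('dresser',.027,(.49,.36),.09),('cork',.042,(.495,.24),.06),('bed',.012,(.482,.243),.105)])
```

```text
[0.4933 0.3594 0.1318] [1.7999e+02 1.0000e-02 1.7946e+02] maxdq 0.22
dresser 0.027 [(0.4907, 0.3614, 148, 27, -0.3)]
cork 0.042 [(0.495, 0.2433, 84, 52, -3.0)]
bed 0.012 [(0.4823, 0.2447, 185, 77, -2.7), (0.488, 0.1573, 186, 37, 0.0)]
```

arm_command(
  rows=[
    [[1,0.002,0.001,0.03,0,0,0],[1,0,0,0.05,0,0,0],[1,0,0,0.045,0,0,0],[1,0,0,0.017,0,0,0],[1,0,0,0,0,0,0]],
  ],
)

```text
time: 30.38
tool_pos: [0.4909, 0.3606, -0.0106]
eef_rot: [-180.0, -0.1, 179.5]
contact_force: [-0.9, 0.3, 1.2]
finger_gap: 0.0854
finger_force: 0.0
```

arm_command(
  rows=[
    [[0.6,0,0,0,0,0,0],[0.4,0,0,0,0,0,0],[0,0,0,0,0,0,0],[0,0,0,0,0,0,0],[0,0,0,0,0,0,0]],
  ],
)

```text
time: 31.0
tool_pos: [0.4917, 0.3614, -0.0093]
eef_rot: [179.9, 0.1, 179.5]
contact_force: [-0.5, -1.3, 6.7]
finger_gap: 0.0268
finger_force: 61.1
```

arm_command(
  rows=[
    [[0,0,0,-0.04,0,0,0],[0,0,0,-0.05,0,0,0],[0,0,0,0,0,0,0],[0,0,0,0,0,0,0],[0,0,0,0,0,0,0]],
  ],
)

```text
time: 31.62
tool_pos: [0.4902, 0.3602, 0.078]
eef_rot: [-179.9, -0.1, 179.5]
contact_force: [-0.3, -0.4, -2.4]
finger_gap: 0.0267
finger_force: 60.1
```

```bash
python3 go.py .502 .006 .08 183.9 8
```

```text
[-0.0019, -0.0443, -0.0002, -0.0002, -0.0003, -0.0096]
[-0.0014, -0.0443, -0.0002, -0.0002, -0.0003, -0.0096]
[-0.001, -0.0443, -0.0002, -0.0002, -0.0003, -0.0096]
[-0.0006, -0.0443, -0.0002, -0.0002, -0.0003, -0.0096]
[-0.0002, -0.0443, -0.0002, -0.0002, -0.0003, -0.0096]
[0.0003, -0.0443, -0.0002, -0.0002, -0.0003, -0.0096]
[0.0007, -0.0443, -0.0002, -0.0002, -0.0003, -0.0096]
[0.0011, -0.0443, -0.0002, -0.0002, -0.0003, -0.0096]
```

arm_command(
  rows=[
    [[0,-0.002,-0.044,0,0,0,-0.01],[0,-0.0015,-0.044,0,0,0,-0.01],[0,-0.001,-0.044,0,0,0,-0.01],[0,-0.0005,-0.044,0,0,0,-0.01],[0,0,-0.044,0,0,0,-0.01]],
  ],
)

```text
time: 32.25
tool_pos: [0.4979, 0.1392, 0.0785]
eef_rot: [-180.0, -0.1, -177.6]
contact_force: [1.0, -0.8, -2.1]
finger_gap: 0.0269
finger_force: 60.1
```

arm_command(
  rows=[
    [[0,0,-0.044,0,0,0,-0.01],[0,0.0005,-0.044,0,0,0,-0.01],[0,0.001,-0.044,0,0,0,-0.007],[0,0,0,0,0,0,0],[0,0,0,0.02,0,0,0]],
  ],
)

```text
time: 32.88
tool_pos: [0.5044, 0.0091, 0.0597]
eef_rot: [180.0, 0.1, -176.1]
contact_force: [-0.0, 0.0, -1.9]
finger_gap: 0.0267
finger_force: 60.2
```

arm_command(
  rows=[
    [[0,0,0,0.03,0,0,0],[0,0,0,0,0,0,0],[0,0,0,0,0,0,0],[0,0,0,0,0,0,0],[0,0,0,0,0,0,0]],
  ],
)

```text
time: 33.5
tool_pos: [0.5043, 0.0092, 0.0303]
eef_rot: [180.0, 0.1, -176.1]
contact_force: [-0.1, 0.4, -2.6]
finger_gap: 0.0272
finger_force: 60.1
```

```bash
python3 go.py .503 .0058 .0002 183.9 1
python3 - <<'E'
from peb import *
look('w17',[('bed',.012,(.489,.005),.105),('dresser',.065,(.49,.006),.09)])
E
```

```text
[0.0016, -0.0033, 0.0301, 0.0003, 0.0013, 0.0002]
[0.5043 0.0092 0.0303] [ 1.7998e+02  7.0000e-02 -1.7609e+02] maxdq 0.19
bed 0.012 [(0.4647, 0.0029, 135, 75, 3.9), (0.4737, 0.0935, 164, 33, 0.0)]
dresser 0.065 [(0.4935, 0.0096, 129, 28, 4.2)]
```

arm_command(
  rows=[
    [[0,0.0015,-0.0035,0.01,0,0,0],[0,0,0,0.01,0,0,0],[0,0,0,0.006,0,0,0],[0,0,0,0.004,0,0,0],[0,0,0,0,0,0,0]],
  ],
)

```text
time: 34.17
tool_pos: [0.5026, 0.0054, -0.0003]
eef_rot: [180.0, -0.0, -176.1]
contact_force: [-2.2, -0.3, 2.0]
finger_gap: 0.0267
finger_force: 60.8
```

arm_command(
  rows=[
    [[0.6,0,0,0,0,0,0],[1,0,0,0,0,0,0],[1,0,0,0,0,0,0],[1,0,0,0,0,0,0],[1,0,0,0,0,0,0]],
  ],
)

```text
time: 34.8
tool_pos: [0.5026, 0.0054, -0.0005]
eef_rot: [180.0, 0.0, -176.1]
contact_force: [1.2, -0.6, 0.3]
finger_gap: 0.0856
finger_force: 0.0
```

arm_command(
  rows=[
    [[1,0,0,-0.02,0,0,0],[1,0,0,-0.05,0,0,0],[1,0,0,-0.06,0,0,0],[1,0.02,0,-0.02,0,0,0],[1,0,0,0,0,0,0]],
  ],
)

```text
time: 35.42
tool_pos: [0.483, 0.0041, 0.1511]
eef_rot: [179.9, 0.2, -176.1]
contact_force: [-0.1, -0.3, 0.1]
finger_gap: 0.0859
finger_force: 0.0
```

Run:
```python
from peb import *
look('w18',[('bed',.012,(.489,.005),.105),('dresser',.036,(.50,.006),.09)],(.012,.38,.64,-.1,.32,.001))
s=cams.capture('scene');cv2.imwrite('pics/f.png',np.vstack([cv2.imread('pics/w18t.png'),cv2.resize(s[150:350,160:380],(420,320))[:, :cv2.imread('pics/w18t.png').shape[1]]]) if cv2.imread('pics/w18t.png').shape[1]==420 else s)
```

```text
[0.483  0.0041 0.1511] [ 179.95    0.18 -176.1 ] maxdq 3.22
bed 0.012 [(0.4837, 0.0935, 185, 33, 0.0), (0.4892, 0.0046, 185, 75, 3.8)]
dresser 0.036 [(0.5014, 0.0067, 150, 28, 4.2)]
```

View pics/f.png

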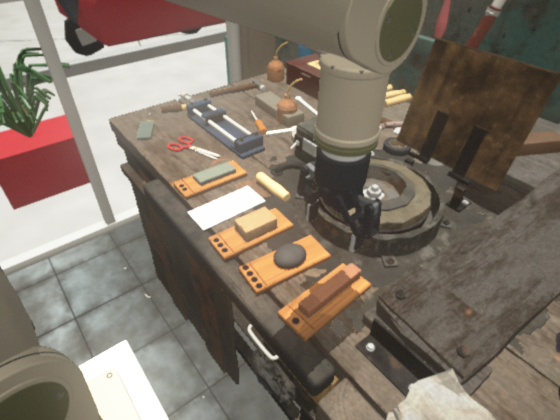

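All four pieces lie on their beds: slip (213,175), cork (255,222), pebble (290,256) and dresser (330,290). The plate is empty and the handle hasn't moved.

```bash
python3 -c "
from plant import workorder; print(workorder.finish_job())"
```

```text
the job is handed in; nothing more can be done
None
```

The job is handed in: dressing stone on one stud, slip stone on two, cork on three and pebble on four, each measured within about 2 mm of centre, with the handle untouched; the hand-in gave no verdict, and wrist force read 51 N for a moment during the first cork grip.

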